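# Shift the feed gearbox to its second stop and lock it

## Task

Put the green feed gearbox into its fast feed and lock it there: push the lever with the red handle out of neutral, past its first click and on until it is fully home against the second stop, then push the yellow-tabbed lock bolt fully in behind it. Everything is done by pushing; lift nothing, and leave the loose things on and beside the gearbox where they stand.

Things in the scene. Friction and masses are not known exactly. Their poses are not given: they have to be found in the camera images.
- feed_box: Green gearbox fixed to the bench, 200 x 180 mm footprint (x, y); origin at the centre of its underside on the bench, z up. Its aluminium top plate is 53 mm above the bench. Own -x side (with a brass plug) faces the robot, turned by up to 0.6 rad; a 20 mm shaft stub sticks 14 mm out of the rear (+x) face.
- lever_pivot (a point): Axis of the selector lever (vertical axis), fixed on the gearbox at own (70, 0, 63) mm, near the rear of the top plate.
- lever_handle (a point): Middle of the lever's upright red handle: 18 mm thick, 68 to 118 mm above the bench (this point 93), 110 mm from the axis, on a flat steel arm 10 mm wide, 58 to 68 mm above the bench. In the gearbox's own x, y (mm): (-30, -46) at the start, (-40, 0) at the first click, (-30, +46) at the second stop: it goes to own +y, the robot's left, on an arc about the pivot.
- selector (a joint): Lever, rad: 0 = neutral stop (start, up to 0.03), 0.44 = first click (0.03 play), 0.873 = second stop; grows clockwise seen from above. Sprung detents at all three: about 10 N at the handle takes it out of neutral, and again out of the first click; let go in between, it falls into the nearer one (ridges near 0.22 and 0.65) and stays.
- lock_tab (a point): Centre of the lock bolt's yellow tab: upright plate 6 mm thick (x), 20 mm wide (y), 68 to 98 mm above the bench; at own (-80, +25) mm when open (start, up to 5 mm further in), (-50, +25) when shut. It stands on a steel bar 14 mm wide, 68 mm high above the bench, reaching 24 mm inwards (+x) and 18 mm outwards of it, between rails 66 mm high.
- lock_bolt (a joint): Lock bolt, m: 0 = open (start, up to 0.005), 0.030 = fully in; slides along the gearbox's own +x, away from the robot, against about 2 N of friction; stays where left. Pushed in with the lever at the second stop, it bars the lever's way back; pushed in earlier, it keeps the lever from the second stop.
- collet_nut: Loose steel collet nut, 24 x 27 x 19 mm, standing on the gearbox's top plate at its rear right corner; origin at the centre of its underside. Bystander.
- paste_tin: Loose round tin with a green lid, 66 mm in diameter, 26 mm high, on the bench to the left of the gearbox; origin at the centre of its underside. Bystander.
- brass_bar: Loose brass bar, 16 x 70 x 16 mm, lying on the bench to the right of the gearbox; origin at the centre of its underside. Bystander.

How it is judged:
On the way, in this order (a step that is already met when the one before it is completed fails the run):
1. the lever is at the second stop while the lock bolt is still open (value of joint selector above 0.82 rad and value of joint lock_bolt below 0.012 m), for 0.2 s.
2. the lock bolt is pushed in behind the lever (value of joint selector above 0.8 rad and value of joint lock_bolt above 0.026 m), for 0.2 s.
At the end, for the whole second after the job is handed in: The lever rests at the second stop (joint above 0.82 of 0.873 rad), the lock bolt is in (at least 26 of its 30 mm), both at rest, and nut, tin and brass bar are within 15 mm of where they stood (value of joint selector above 0.82 rad and value of joint lock_bolt above 0.026 m and velocity of joint selector below 0.05 rad/s and velocity of joint lock_bolt below 0.01 m/s and distance of each of collet_nut, paste_tin, brass_bar from where it was at the start of the episode below 0.015 m); the robot touches nothing.
It fails at once if the nut, the tin or the brass bar is moved more than 15 mm or lifted (distance of any of collet_nut, paste_tin, brass_bar from where it was at the start of the episode above 0.015 m).
It fails at once if the lock bolt is pushed in before the lever is past the second ridge (value of joint lock_bolt above 0.015 m and value of joint selector below 0.7 rad).
It also fails if it takes over 45 s, if anything falls off the work surface, if the arm or the gripper's body presses on something with over 40 N, if the wrist force passes 120 N, or if a joint passes its speed limit or range.

## Robot

A 6-joint arm with a two-finger parallel gripper is mounted at the origin on a cart in front of the work surface, level with it; the furniture and walls round the work are solid. World frame = base frame: x ahead of the robot, y to its left, z up, the work surface at z = 0. Lengths are in m, angles in rad, forces in N, time in s.
With the tool pointing down it reaches from about 0.375 to 0.9 m from the base axis. Payload 3.1 kg.
Tool frame: the origin (TCP) lies midway between the tips of the shut fingers; the grasp point (between the pads) lies 19 mm behind it; z points along the fingers, y is the line along which they close (so a half turn about z gives the same grasp; the last joint's range is limited). The gripper opens to 85 mm and grips with 20 to 120 N. Pads are 22 mm wide; open, the fingers measure 114 mm over their backs; the gripper's body (76 mm by 85 mm) begins 54 mm behind the grasp point. The pads swing forward as they close: fully open they stand 13 mm farther back than shut.
Start: joints at [-1.393, 0.527, 1.433, -0, 1.181, -0.178], TCP at [0.218, -0.586, 0.231] pointing down, gripper open.
Joint ranges: [-3.08, 3.08], [-0.75, 2.2], [0.22, 2.44], [-1.43, 4.57], [0, 2.65], [-2.85, 2.85]. Speed limits (rad/s): [2.79, 2.79, 3.14, 3.14, 3.14, 3.14].

## Interface

Orientations are given as a unit quaternion [x, y, z, w].
In Python, from station import manip gives the robot as it stands.
- The arm moves only by the tool step_arm, never from a script. Its argument "targets" is text: rows parted by semicolons, each of 4 numbers parted by spaces: the shift along the tool's x, y, z in mm, then the turn about the tool's z in degrees. A call has 1 to 12 rows; each row is the pose to reach, as a shift and turn from the pose commanded when the call began, along the tool's axes at that moment; what a row does not reach only later rows make up. A row lasts 1/10 s, in which the tool goes at most 50 mm and 8.59 degrees, less where a joint would pass 70% of its speed; a pose out of reach is approached as far as the arm can. A call with a gripper value outside its range is refused whole. "gripper" is the closure, from 0 (fully open) to 1 (shut), set as the call begins (left out, the last holds). The fingers move at their own pace and stop on an object; "squeeze" is the grip in N (left out, the last holds). Time passes only in rows, so rows that repeat a pose let the fingers close. It gives the time, the measured TCP pose, the force, the opening and the grip force at its end, in the units of the state.
- manip.sense(): the state, without advancing time (a new reading comes with each control period).
- manip.snapshot(name): name is "scene" or "side" or "wrist"; returns the picture (480x640x3 uint8, red, green, blue); there is no depth.
- manip.get_calibration(name): a dict with "fov_y" (degrees; the focal length in pixels is half the picture's height over the tangent of half this angle, whatever the lens; pixels are square), "cx", "cy" (the principal point, pixels), "extrinsics" (4x4, takes a point from camera to world coordinates); the wrist camera has in their place "tool_from_camera" (4x4, takes a point from camera to tool coordinates, whose origin is the TCP and whose axes are the flange's). Camera axes: x right, y down, z forward; pixel columns grow to the right and rows downward; lengths in m; the calibration is good to about 2 mm. The wrist camera is an equidistant fisheye: a pixel r from the principal point sees the ray r / f radians off the axis. A picture is of the moment at which its call begins: read the wrist's pose just before it. get_calibration takes no time and is no camera call.
- manip.sign_off(): hands the job in; it is judged then, once.
Trained networks look in the newest picture that a camera, given by its name, has taken for a name from the list of things; names that differ only in an ending like _2 or _b are one class to them, and where a whole thing is asked for, a point or a joint stands for the part that bears it (a point fixed in the world has none). Each returns a list of dicts, best first, with "p" (0 to 1); they miss things now and then, are a little off and sometimes report something else, mostly with a low value. They report only what shows in the picture. A call takes as long as a camera call.
- manip.recognise(camera, query): "position" ([column, row] in pixels, amid what is visible of it).
- manip.masks_of(camera, query): "pixels" (480x640 bool, what is visible of it) and "position" ([column, row] in pixels, amid what is visible of it).
- manip.mark_of(camera, query): "position" ([column, row] in pixels: a listed point, or the origin of a listed thing).
The state is a dict: "t": time; "q": joint angles; "qd": joint speeds; "tau": joint torques, N m; "tcp_pos": TCP position; "tool_rot": TCP orientation; "force": force on the tool from outside, world axes, zero at the start; "ft_torque": the same for the moment, N m; "finger_gap": opening from 0.0 (shut) to 1.0 (fully open); "gripper_force": force on a finger pad.
Only numpy, scipy, OpenCV 4.12 (cv2) and the standard library are available. Lean on these libraries where they do the work, as an engineer would, in place of code of your own. Each camera call takes 0.05 s, during which the arm holds its last target. There are 200 camera calls.

## Working session

There is one attempt and no reset: what is moved stays moved. The work goes in short steps, Python scripts to look and compute and a tool call to move; the robot and the scene stay as the last step left them, time stands still between calls to the robot, and variables do not carry over. Pictures are saved under pics/ and viewed, at most 10 in all, crops included, and the job is handed in when it is done.

Besides the shell and the picture viewer there is one more tool, called after ">>>" as name(argument=value, ...) on one line, values as JSON. step_arm: Moves the arm, as the interface text tells. Its arguments: {"type":"object","properties":{"targets":{"type":"string"},"gripper":{"type":"number"},"squeeze":{"type":"number"}},"required":["targets"]}

```bash
mkdir -p pics; cat > h.py <<'E'
import numpy as np, cv2
from station import manip
def ray(cam,px):
    c=manip.get_calibration(cam); f=240/np.tan(np.radians(c["fov_y"])/2)
    E=np.array(c["extrinsics"]); d=np.array([(px[0]-c["cx"])/f,(px[1]-c["cy"])/f,1])
    return E[:3,3],E[:3,:3]@d
def at_z(cam,px,z):
    o,d=ray(cam,px); return o+d*(z-o[2])/d[2]
def proj(cam,P):
    c=manip.get_calibration(cam); f=240/np.tan(np.radians(c["fov_y"])/2)
    E=np.linalg.inv(np.array(c["extrinsics"])); p=E[:3,:3]@np.array(P)+E[:3,3]
    return np.array([c["cx"]+f*p[0]/p[2],c["cy"]+f*p[1]/p[2]])
def save(cam,n): 
    im=manip.snapshot(cam); cv2.imwrite(f"pics/{n}.png",im[:,:,::-1]); return im
E
python3 - <<'E'
from h import *
np.set_printoptions(precision=4,suppress=True)
Z=dict(feed_box=0,lever_pivot=.063,lever_handle=.093,lock_tab=.083,collet_nut=.053,paste_tin=0,brass_bar=0)
for cam in("scene","side"):
    save(cam,cam+"0")
    for n,z in Z.items():
        for r in manip.mark_of(cam,n)[:2]:
            print(cam,n,round(r["p"],2),np.round(r["position"],1),at_z(cam,r["position"],z))
s=manip.sense();print(s)
E
```

```text
scene feed_box 0.95 [301.1 294.3] [0.5831 0.0848 0.    ]
scene feed_box 0.48 [324.3 236.1] [ 0.6726 -0.1177  0.    ]
scene lever_pivot 0.61 [265.3 256.3] [0.6408 0.104  0.063 ]
scene lever_handle 0.61 [329.2 235.7] [0.5628 0.0317 0.093 ]
scene lock_tab 0.72 [349.3 262.1] [0.4978 0.0737 0.083 ]
scene lock_tab 0.7 [267.5 253.9] [0.6189 0.124  0.083 ]
scene collet_nut 0.59 [283.8 249.1] [0.643  0.0517 0.053 ]
scene collet_nut 0.21 [347.4 263. ] [0.5266 0.0317 0.053 ]
scene paste_tin 0.82 [300.2 347.5] [0.5    0.2015 0.    ]
scene brass_bar 0.53 [343.3 255.7] [ 0.5971 -0.0693  0.    ]
side feed_box 0.61 [322.8 257.7] [0.5739 0.0825 0.    ]
side feed_box 0.28 [322.2 237.1] [0.5769 0.1486 0.    ]
side lever_pivot 0.9 [358.5 225.3] [0.6477 0.1068 0.063 ]
side lever_pivot 0.73 [322.9 239.5] [0.5726 0.0667 0.063 ]
side lever_handle 0.64 [322.4 239. ] [0.5692 0.033  0.093 ]
side lock_tab 0.47 [283.7 224. ] [0.4972 0.0945 0.083 ]
side collet_nut 0.64 [359.7 250.2] [0.6425 0.0423 0.053 ]
side collet_nut 0.34 [338.1 308.1] [ 0.5873 -0.1019  0.053 ]
side brass_bar 0.93 [336.3 308.9] [ 0.5895 -0.0576  0.    ]
{'t': 0.8, 'q': array([-1.3925,  0.5274,  1.4327, -0.0001,  1.1814, -0.1785]), 'qd': array([-0.0012, -0.0013, -0.0006,  0.001 ,  0.001 ,  0.0022]), 'tau': array([ -0.0008, -44.2255, -17.8414,  -0.0002,   0.0007,  -0.    ]), 'tcp_pos': array([ 0.2183, -0.5856,  0.2313]), 'tool_rot': array([ 0.9841,  0.1775, -0.    ,  0.    ]), 'force': array([-0.7065,  0.5219,  0.2102]), 'ft_torque': array([ 0.0403, -0.0099, -0.0167]), 'gripper_force': 0.0, 'finger_gap': 0.9980709193396892}
```

```bash
python3 - <<'E'
import cv2
a=cv2.imread("pics/scene0.png")[190:390,220:420]; b=cv2.imread("pics/side0.png")[170:370,220:420]
cv2.imwrite("pics/c0.png",cv2.resize(cv2.hconcat([a,b]),(800,400),interpolation=cv2.INTER_CUBIC))
E
```

```text
(no output)
```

View pics/c0.png

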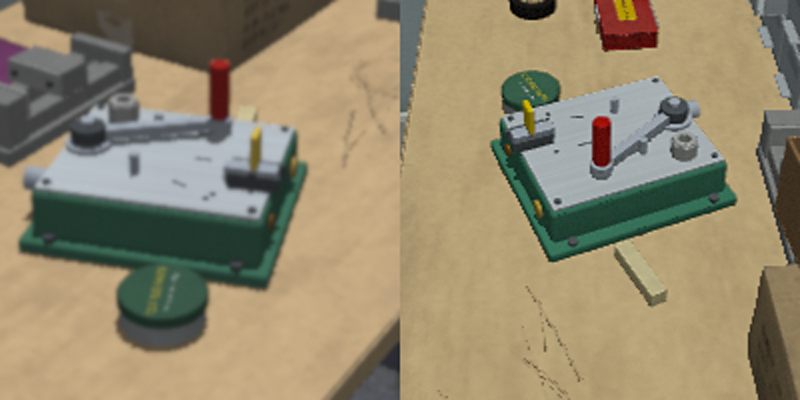

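```bash
cat > fit.py <<'E'
from h import *
from scipy.optimize import least_squares
np.set_printoptions(precision=4,suppress=True)
def blob(cam,im,kind,near,r=22):
    I=im.astype(int); R,G,B=I[...,0],I[...,1],I[...,2]
    m=(R>90)&(G<50)&(B<60) if kind=="red" else (R>120)&(G>90)&(B<60)
    n,l,st,ce=cv2.connectedComponentsWithStats(m.astype(np.uint8))
    c=[(st[i,4],ce[i]) for i in range(1,n) if np.hypot(*(ce[i]-near))<r and st[i,4]>8]
    print(cam,kind,[(a,np.round(b,1)) for a,b in c]); return max(c,key=lambda t:t[0])[1] if c else None
if __name__=="__main__":
    sc,sd=[cv2.imread(f"pics/{c}0.png")[:,:,::-1] for c in("scene","side")]
    obs=[("scene","h",blob("scene",sc,"red",(329,235)),.5),("side","h",blob("side",sd,"red",(322,239)),.5),
     ("scene","t",blob("scene",sc,"yel",(348.5,263),8),.5),("side","t",blob("side",sd,"yel",(284,225),8),.5),
     ("scene","p",(265,256.5),1.5),("side","p",(357.5,225),1.5),("scene","o",(301.1,294.3),3),("side","o",(322.8,257.7),3)]
    def pts(v):
        x,y,a,s,b=v; th=np.radians(180)+np.arctan2(46,100)-s
        own=dict(p=(.07,0,.063),o=(0,0,0),t=(-.08+b,.025,.083),h=(.07+.11*np.cos(th),.11*np.sin(th),.093))
        c,q=np.cos(a),np.sin(a)
        return {k:np.array([x+c*u-q*w,y+q*u+c*w,z]) for k,(u,w,z) in own.items()}
    def res(v):
        P=pts(v); r=[(proj(c,P[k])-px)/s for c,k,px,s in obs]
        return np.r_[np.ravel(r),(v[3]-.012)/.01,(v[4]-.0025)/.002]
    f=least_squares(res,[.58,.083,.33,.01,.002]); print(f.x,"\n",f.fun.reshape(-1,2)); print(pts(f.x))
E
python3 fit.py
```

```text
scene red [(np.int32(38), array([329.4, 222.6]))]
side red [(np.int32(151), array([320.7, 239.6]))]
scene yel []
side yel [(np.int32(40), array([284.5, 227.1]))]Traceback (most recent call last):
  File "fit.py", line 23, in <module>
    f=least_squares(res,[.58,.083,.33,.01,.002]); print(f.x,"\n",f.fun.reshape(-1,2)); print(pts(f.x))
    return func(*args, **kwargs)
    vector_fun = VectorFunction(
        fun_wrapped,
    ...<6 lines>...
        workers=workers
    )
    self._update_fun()
    ~~~~~~~~~~~~~~~~^^
    self.f = self.fun_wrapped(xp_copy(self.x))
             ~~~~~~~~~~~~~~~~^^^^^^^^^^^^^^^^^
    return np.atleast_1d(self.fun(x))
                         ~~~~~~~~^^^
    return self.f(x, *self.args, **self.kwargs)
           ~~~~~~^^^^^^^^^^^^^^^^^^^^^^^^^^^^^^
  File "fit.py", line 21, in res
    P=pts(v); r=[(proj(c,P[k])-px)/s for c,k,px,s in obs]
                  ~~~~~~~~~~~~^~~
TypeError: unsupported operand type(s) for -: 'float' and 'NoneType'
```

```bash
sed -i 's/m=(R>90).*/m=(R>2.2*G)\&(R>2.2*B)\&(R>50) if kind=="red" else (R>1.9*B)\&(G>1.5*B)\&(R>70)\&(R<1.55*G)/' fit.py; python3 fit.py
```

```text
scene red [(np.int32(230), array([329.4, 233.4]))]
side red [(np.int32(192), array([320.4, 240.1]))]
scene yel [(np.int32(58), array([347.3, 263.1]))]
side yel [(np.int32(74), array([283.8, 227.7]))]
[0.5789 0.0812 0.3288 0.004  0.0028] 
 [[-0.4685  2.3765]
 [-0.1156  1.0972]
 [-0.1648  1.2316]
 [ 0.385   1.8921]
 [-1.1206 -0.6239]
 [-0.0528  0.8427]
 [ 1.1016 -0.0586]
 [ 0.8205  0.107 ]
 [-0.7974  0.1739]]
{'p': array([0.6451, 0.1038, 0.063 ]), 'o': array([0.5789, 0.0812, 0.    ]), 't': array([0.4978, 0.08  , 0.083 ]), 'h': array([0.5651, 0.0284, 0.093 ])}
```

```bash
python3 - <<'E'
import cv2
a=cv2.imread("pics/scene0.png"); b=cv2.imread("pics/side0.png")
cv2.imwrite("pics/full.png",cv2.resize(cv2.hconcat([a,b]),(800,300),interpolation=cv2.INTER_AREA))
E
```

```text
(no output)
```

View pics/full.png

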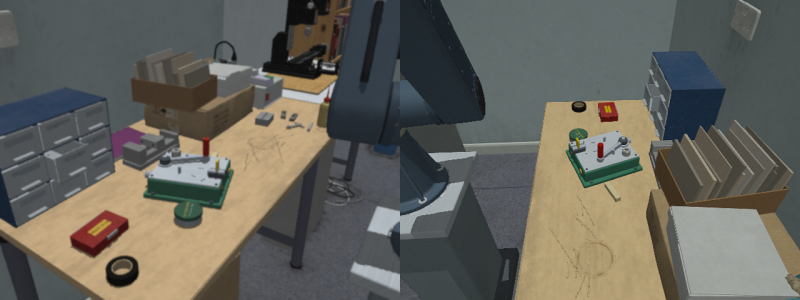

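```bash
cat > go.py <<'E'
import sys; from h import *
from scipy.spatial.transform import Rotation as R
X,Y,A=.5789,.0812,.3288
def own2w(u,v,z): c,s=np.cos(A),np.sin(A); return np.array([X+(c*u-s*v)/1e3,Y+(s*u+c*v)/1e3,z/1e3])
def w2own(p): c,s=np.cos(A),np.sin(A); d=np.array(p[:2])-[X,Y]; return np.array([c*d[0]+s*d[1],-s*d[0]+c*d[1],p[2]])*1e3
if __name__=="__main__":
    s=manip.sense(); r=R.from_quat(s["tool_rot"]); m=r.as_matrix()
    print("t",round(s["t"],2),"own",np.round(w2own(s["tcp_pos"]),1),"F",np.round(s["force"],1),"gap",round(s["finger_gap"],3),"toolx vs own x deg",round(np.degrees(np.arctan2(m[1,0],m[0,0])-A),2))
    for a in sys.argv[1:]:
        w=own2w(*map(float,a.split(","))); print(a,w.round(4),"d",np.round(m.T@(w-s["tcp_pos"])*1e3,1))
E
python3 go.py -- 2>/dev/null -32,-88,160 -32,-88,90 || python3 go.py "-32,-88,160" "-32,-88,90"
```

```text
t 0.8 own [-556.6 -514.6  231.3] F [-0.7  0.5  0.2] gap 0.998 toolx vs own x deg 1.6
t 0.8 own [-556.6 -514.6  231.3] F [-0.7  0.5  0.2] gap 0.998 toolx vs own x deg 1.6
-32,-88,160 [ 0.577  -0.0124  0.16  ] d [ 536.4 -411.8   71.3]
-32,-88,90 [ 0.577  -0.0124  0.09  ] d [ 536.4 -411.8  141.3]
```

>>> step_arm(targets="15 -12 0 0.5;45 -35 0 1;90 -70 0 1.6;135 -104 0 1.6;180 -138 0 1.6;225 -173 0 1.6;270 -207 10 1.6;315 -242 20 1.6;360 -276 30 1.6;400 -307 40 1.6;440 -338 45 1.6;460 -353 50 1.6", gripper=1, squeeze=60)

```text
t: 2.0
tcp_pos: [0.5131, -0.1148, 0.1856]
tool_rot: [0.987, 0.164, 0.0, 0.0]
force: [0.9, -0.4, -0.9]
finger_gap: -0.004
gripper_force: 0.0
```

```bash
python3 go.py " -32,-88,160" " -32,-88,90"
```

```text
t 2.0 own [-125.6 -164.3  185.6] F [ 0.9 -0.4 -0.9] gap -0.004 toolx vs own x deg 0.0
 -32,-88,160 [ 0.577  -0.0124  0.16  ] d [ 93.6 -76.3  25.6]
 -32,-88,90 [ 0.577  -0.0124  0.09  ] d [ 93.5 -76.3  95.6]
```

>>> step_arm(targets="25 -20 10 0;50 -40 20 0;70 -57 30 0;75 -61 45 0;75 -61 65 0;75 -61 82 0;75 -61 91 0;75 -61 91 0;75 -61 91 0")

```text
t: 2.9
tcp_pos: [0.5634, -0.0351, 0.0947]
tool_rot: [0.987, 0.163, 0.0, 0.0]
force: [-0.3, 0.7, 0.2]
finger_gap: -0.001
gripper_force: 0.0
```

```bash
python3 go.py " -32,-88,90"; python3 - <<'E'
from h import *
a=save("scene","s1")[170:370,220:420]; b=save("side","d1")[150:350,220:420]
cv2.imwrite("pics/c1.png",cv2.resize(cv2.hconcat([a,b])[:,:,::-1],(800,400),interpolation=cv2.INTER_CUBIC))
E
```

```text
t 2.9 own [ -52.2 -105.1   94.7] F [-0.3  0.7  0.2] gap -0.001 toolx vs own x deg -0.03
 -32,-88,90 [ 0.577  -0.0124  0.09  ] d [ 20.2 -17.1   4.7]
```

View pics/c1.png

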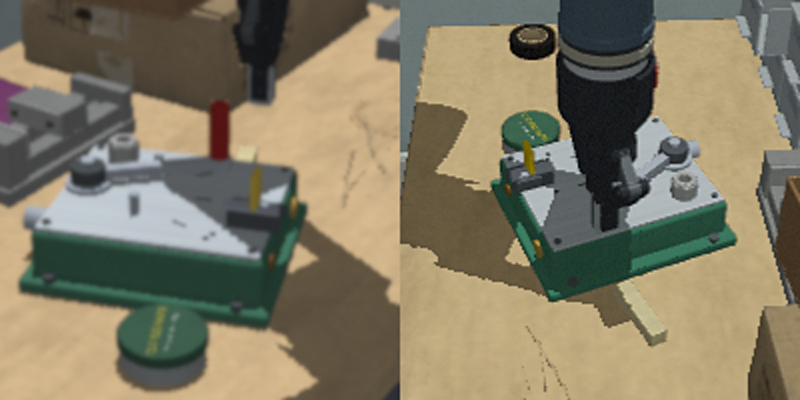

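>>> step_arm(targets="10 -5 -3 0;18 -10 -3 0;19 -16 -3 0;18 -25 -3 0;17 -34 -3 0;16 -38 -3 0;16 -38 -3 0;16 -38 -3 0")

```text
t: 3.8
tcp_pos: [0.5661, 0.0067, 0.0976]
tool_rot: [0.987, 0.164, 0.0, -0.0]
force: [-0.2, 0.4, -0.2]
finger_gap: 0.0
gripper_force: 0.0
```

```bash
python3 go.py " -40,-24,98" " -30,24,98"
```

```text
t 3.8 own [-36.2 -66.3  97.6] F [-0.2  0.4 -0.2] gap 0.0 toolx vs own x deg -0.01
 -40,-24,98 [0.5488 0.0456 0.098 ] d [ -3.9 -42.3  -0.4]
 -30,24,98 [0.5428 0.0942 0.098 ] d [  6.1 -90.3  -0.4]
```

>>> step_arm(targets="0 -8 0 0;-1 -16 0 0;-2 -24 0 0;-3 -32 0 0;-3 -40 0 0;-3 -48 0 0;-2 -56 0 0;-1 -63 0 0;1 -70 0 0;3 -76 0 0;4 -80 0 0;4 -80 0 0")

```text
t: 5.0
tcp_pos: [0.5443, 0.0847, 0.0976]
tool_rot: [0.986, 0.164, 0.0, -0.0]
force: [-0.5, 0.1, 0.1]
finger_gap: 0.003
gripper_force: 0.0
```

```bash
python3 go.py " -30,24,98";python3 - <<'E'
from h import *
a=save("scene","s2")[170:370,220:420]; b=save("side","d2")[150:350,220:420]
cv2.imwrite("pics/c2.png",cv2.resize(cv2.hconcat([a,b])[:,:,::-1],(800,400),interpolation=cv2.INTER_CUBIC))
E
```

```text
t 5.0 own [-31.6  14.5  97.6] F [-0.5  0.1  0.1] gap 0.003 toolx vs own x deg 0.06
 -30,24,98 [0.5428 0.0942 0.098 ] d [ 1.6 -9.5 -0.4]
```

View pics/c2.png

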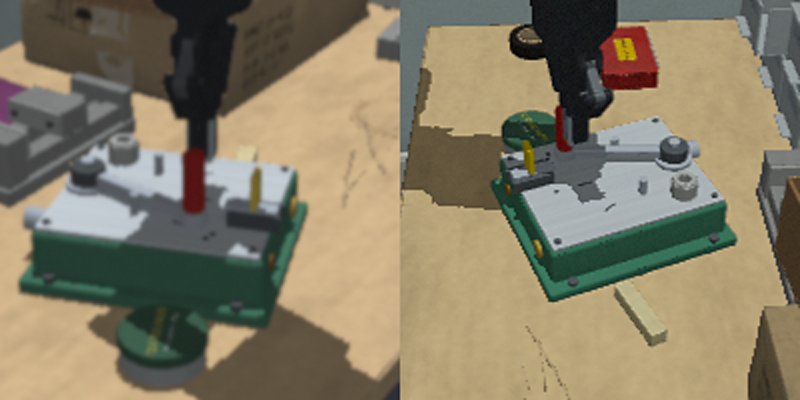

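The lever has swung over to the far side. In the scene crop the red handle is at about (194,180), just ahead of the finger. Next I push gently until it is against the stop.

>>> step_arm(targets="1 -4 0 0;1 -7 0 0;1 -9 0 0;1 -10 0 0;1 -11 0 0;1 -12 0 0;1 -12 0 0")

```text
t: 5.8
tcp_pos: [0.5419, 0.0947, 0.0977]
tool_rot: [0.986, 0.164, 0.001, 0.001]
force: [1.5, -3.2, 0.5]
finger_gap: -0.003
gripper_force: 1.8
```

```bash
python3 go.py " -30,24,98"
```

```text
t 5.8 own [-30.7  24.7  97.7] F [ 1.5 -3.2  0.5] gap -0.003 toolx vs own x deg 0.03
 -30,24,98 [0.5428 0.0942 0.098 ] d [ 0.7  0.7 -0.3]
```

>>> step_arm(targets="0 -2 0 0;0 -3 0 0;0 -4 0 0;0 -4 0 0;0 -4 0 0")

```text
t: 6.3
tcp_pos: [0.5419, 0.0953, 0.0978]
tool_rot: [0.986, 0.165, 0.001, 0.003]
force: [3.6, -14.8, -2.4]
finger_gap: 0.002
gripper_force: 7.2
```

```bash
python3 go.py " -30,24,98" " -112,-5,150"
```

```text
t 6.3 own [-30.5  25.3  97.8] F [  3.6 -14.8  -2.4] gap 0.002 toolx vs own x deg 0.13
 -30,24,98 [0.5428 0.0942 0.098 ] d [ 0.5  1.3 -0.2]
 -112,-5,150 [0.4745 0.0403 0.15  ] d [-81.5  30.5 -52.1]
```

>>> step_arm(targets="0 8 0 0;0 20 0 0;0 20 -20 0;0 20 -45 0;-20 20 -55 0;-45 15 -55 0;-70 8 -55 0;-84 4 -55 0;-84 3 -55 0;-84 3 -55 0;-84 3 -55 0")

```text
t: 7.4
tcp_pos: [0.4629, 0.069, 0.1527]
tool_rot: [0.987, 0.164, 0.001, 0.0]
force: [-0.1, -0.3, -0.6]
finger_gap: 0.004
gripper_force: 0.0
```

```bash
python3 go.py " -114,25,82";python3 - <<'E'
from h import *
from fit import blob
from go import w2own
S=save("scene","s3");D=save("side","d3"); a=S[170:370,220:420]; b=D[150:350,220:420]
for c in("scene","side"):
  for n,z in(("lever_handle",.093),("lock_tab",.083)):
    for r in manip.mark_of(c,n)[:1]: print(c,n,r["p"],r["position"],w2own(at_z(c,r["position"],z)))
cv2.imwrite("pics/c3.png",cv2.resize(cv2.hconcat([a,b])[:,:,::-1],(800,400),interpolation=cv2.INTER_CUBIC))
E
```

```text
t 7.4 own [-113.7   25.9  152.7] F [-0.1 -0.3 -0.6] gap 0.004 toolx vs own x deg 0.0
 -114,25,82 [0.4629 0.068  0.082 ] d [-0.4  0.9 70.7]
scene lever_handle 0.8 [312.0, 260.6] [-27.4689  47.2152  93.    ]
scene lock_tab 0.51 [348.2, 264.8] [-79.406   27.8128  83.    ]
side lever_handle 0.62 [302.5, 211.4] [-28.8226  51.0185  93.    ]
side lock_tab 0.66 [282.3, 226.3] [-77.8661  33.1726  83.    ]
```

View pics/c3.png

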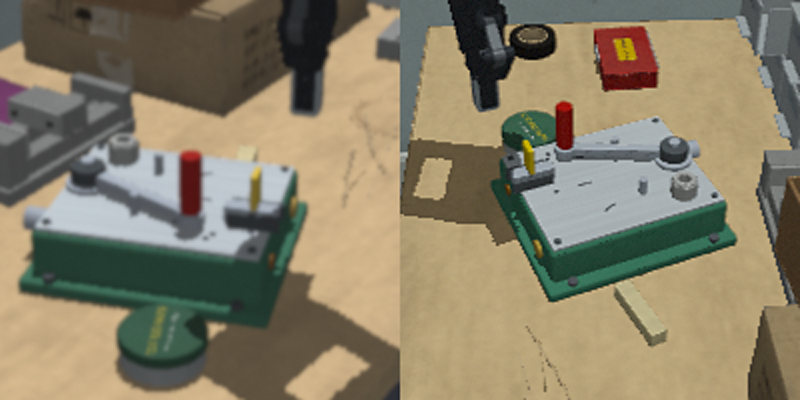

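The lever is at the second stop: the handle is at own (-28, 47), and the tab is still open at about own x -79. Next I go down in front of the tab.

>>> step_arm(targets="0 -1 25 0;0 -1 50 0;0 -1 66 0;0 -1 71 0;0 -1 71 0;0 -1 71 0")

```text
t: 8.3
tcp_pos: [0.4616, 0.07, 0.082]
tool_rot: [0.987, 0.164, 0.001, 0.0]
force: [-1.1, 0.3, 0.1]
finger_gap: 0.002
gripper_force: 0.0
```

>>> step_arm(targets="6 0 0 0;12 0 0 0;18 0 0 0;23 0 0 0;28 0 0 0;33 0 0 0;38 0 0 0;42 0 0 0;46 0 0 0;48 0 0 0;48 0 0 0;48 0 0 0")

```text
t: 9.5
tcp_pos: [0.5069, 0.0855, 0.0815]
tool_rot: [0.987, 0.164, 0.0, 0.0]
force: [-0.2, 0.4, 0.9]
finger_gap: 0.002
gripper_force: 0.4
```

```bash
python3 go.py " -62,26,82"
```

```text
t 9.5 own [-66.8  27.4  81.5] F [-0.2  0.4  0.9] gap 0.002 toolx vs own x deg 0.0
 -62,26,82 [0.5118 0.0858 0.082 ] d [ 4.8  1.4 -0.5]
```

>>> step_arm(targets="2 0 0 0;4 0 0 0;5 0 0 0;6 0 0 0;7 0 0 0;7 0 0 0;7 0 0 0")

```text
t: 10.2
tcp_pos: [0.508, 0.0863, 0.0815]
tool_rot: [0.986, 0.165, -0.006, 0.0]
force: [-9.3, -7.9, 8.3]
finger_gap: 0.004
gripper_force: 6.1
```

```bash
python3 go.py " -62,26,82"
```

```text
t 10.2 own [-65.5  27.7  81.5] F [-9.3 -7.9  8.3] gap 0.004 toolx vs own x deg 0.11
 -62,26,82 [0.5118 0.0858 0.082 ] d [ 3.5  1.7 -0.6]
```

```bash
python3 - <<'E'
from h import *
a=save("scene","s4")[190:340,240:390]; b=save("side","d4")[150:300,220:370]
cv2.imwrite("pics/c4.png",cv2.resize(cv2.hconcat([a,b])[:,:,::-1],(800,400),interpolation=cv2.INTER_CUBIC))
E
```

```text
(no output)
```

View pics/c4.png

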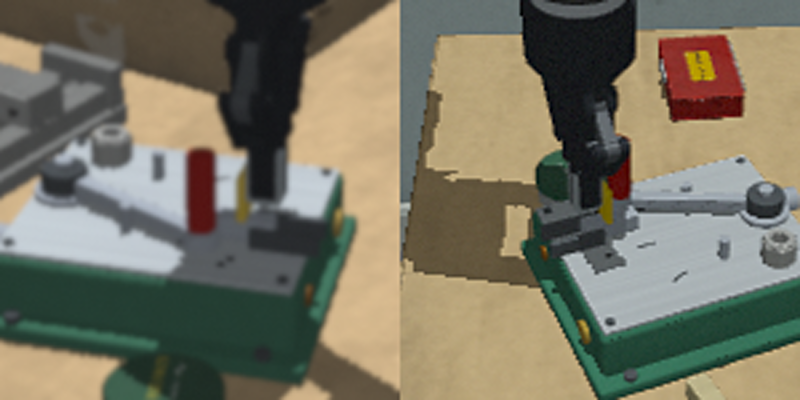

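>>> step_arm(targets="-8 0 0 0;-22 0 0 0;-35 0 0 0;-40 0 -25 0;-42 0 -55 0;-60 0 -70 0;-60 0 -70 0;-60 0 -70 0")

```text
t: 11.1
tcp_pos: [0.4574, 0.0683, 0.1518]
tool_rot: [0.987, 0.163, 0.001, 0.0]
force: [-1.1, 0.3, 0.2]
finger_gap: 0.002
gripper_force: 0.0
```

```bash
python3 go.py; python3 - <<'E'
from h import *
from fit import blob
from go import w2own
S=save("scene","s5");D=save("side","d5")
for c,im,hn,tn in(("scene",S,(312,260),(361,262)),("side",D,(302,211),(292,222))):
  for n,z in(("lever_handle",.093),("lock_tab",.083),("collet_nut",.053),("paste_tin",0),("brass_bar",0)):
    for r in manip.mark_of(c,n)[:1]: print(c,n,round(r["p"],2),r["position"],w2own(at_z(c,r["position"],z)))
  for k,near,z in(("red",hn,.093),("yel",tn,.083)):
    b=blob(c,im,k,np.array(near)); print(k,None if b is None else w2own(at_z(c,b,z)))
# same for the pictures before the bolt push
for c,f,tn in(("scene","s3",(348,264)),("side","d3",(282,226))):
    b=blob(c,cv2.imread(f"pics/{f}.png")[:,:,::-1],"yel",np.array(tn),10); print("before",c,None if b is None else w2own(at_z(c,b,.083)))
a=S[190:340,240:390]; b=D[150:300,220:370]
cv2.imwrite("pics/c5.png",cv2.resize(cv2.hconcat([a,b])[:,:,::-1],(800,400),interpolation=cv2.INTER_CUBIC))
E
```

```text
t 11.1 own [-119.2   27.1  151.8] F [-1.1  0.3  0.2] gap 0.002 toolx vs own x deg -0.03
scene lever_handle 0.76 [311.2, 263.5] [-28.8147  56.1704  93.    ]
scene lock_tab 0.85 [329.7, 260.8] [-48.9698  23.1391  83.    ]
scene collet_nut 0.54 [280.8, 248.0] [ 57.4275 -51.1038  53.    ]
scene paste_tin 0.84 [300.7, 348.9] [-37.4839 142.2745   0.    ]
scene brass_bar 0.54 [343.0, 254.4] [ -29.6491 -153.1501    0.    ]
scene red [(np.int32(266), array([314.9, 260.8]))]
red [-31.8675  46.636   93.    ]
scene yel [(np.int32(14), array([366.3, 272.1]))]
yel [-110.447    42.4181   83.    ]
side lever_handle 0.86 [302.5, 210.8] [-28.1178  52.883   93.    ]
side lock_tab 0.74 [295.0, 222.5] [-50.8597  35.0945  83.    ]
side collet_nut 0.64 [359.1, 248.3] [ 49.0046 -51.918   53.    ]
side paste_tin 0.71 [284.1, 221.4] [-38.8568 148.0342   0.    ]
side brass_bar 0.87 [338.1, 308.6] [ -31.4403 -135.3921    0.    ]
side red [(np.int32(177), array([301.6, 212. ]))]
red [-31.1103  49.7831  93.    ]
side yel [(np.int32(86), array([295.7, 223.9]))]
yel [-51.0957  30.3816  83.    ]
scene yel [(np.int32(58), array([347.3, 263.1]))]
before scene [-76.8448  23.1179  83.    ]
side yel [(np.int32(73), array([283.8, 227.8]))]
before side [-76.664  27.726  83.   ]
```

View pics/c5.png

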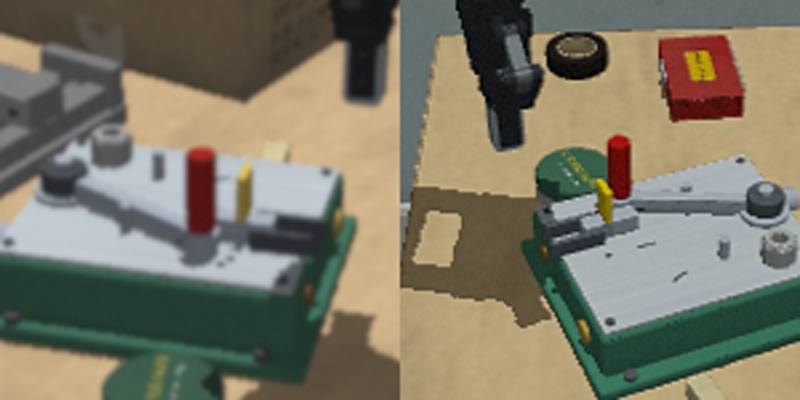

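The bolt looks in: in the crop the tab stands close beside the handle, at about (244,193). I measure the tab travel more exactly, because 26 mm is the limit.

```bash
python3 - <<'E'
from h import *
from fit import blob
from go import w2own,own2w
for c,f,tn in(("scene","s3",(347,263)),("scene","s5",(331,262)),("side","d3",(284,228)),("side","d5",(295.7,224))):
    b=blob(c,cv2.imread(f"pics/{f}.png")[:,:,::-1],"yel",np.array(tn),7); print(f,b,w2own(at_z(c,b,.083)))
for c in("scene","side"): print(c,[proj(c,own2w(x,25,83)).round(1) for x in(-77.2,-50)])
E
```

```text
scene yel [(np.int32(58), array([347.3, 263.1]))]
s3 [347.2586 263.1379] [-76.8448  23.1179  83.    ]
scene yel [(np.int32(57), array([331.1, 261.2]))]
s5 [331.1228 261.193 ] [-51.4067  23.7666  83.    ]
side yel [(np.int32(73), array([283.8, 227.8]))]
d3 [283.7945 227.7808] [-76.664  27.726  83.   ]
side yel [(np.int32(86), array([295.7, 223.9]))]
d5 [295.7093 223.907 ] [-51.0957  30.3816  83.    ]
scene [array([347.2, 263.7]), array([330. , 261.4])]
side [array([284. , 228.7]), array([297.2, 225.4])]
```

The travel is 25.5 mm from a start of 0 to 5 mm, which doesn't settle it. I push again, higher up and harder.

>>> step_arm(targets="5 1 30 0;5 1 58 0;5 1 64 0;18 1 64 0;34 1 64 0;46 1 64 0;52 1 64 0;55 1 64 0;58 1 64 0;60 1 64 0;60 1 64 0;60 1 64 0")

```text
t: 12.9
tcp_pos: [0.508, 0.0859, 0.0873]
tool_rot: [0.986, 0.164, -0.005, -0.0]
force: [-7.6, -4.7, 6.3]
finger_gap: 0.003
gripper_force: 4.4
```

```bash
python3 go.py
```

```text
t 12.9 own [-65.5  27.3  87.3] F [-7.6 -4.7  6.3] gap 0.003 toolx vs own x deg 0.08
```

>>> step_arm(targets="2 0 0 0;4 0 0 0;6 0 0 0;8 0 0 0;8 0 0 0;8 0 0 0")

```text
t: 13.5
tcp_pos: [0.5084, 0.0866, 0.0872]
tool_rot: [0.986, 0.165, -0.013, 0.0]
force: [-18.5, -14.9, 16.8]
finger_gap: 0.002
gripper_force: 11.4
```

```bash
python3 go.py
```

```text
t 13.5 own [-65.   27.9  87.2] F [-18.5 -14.9  16.8] gap 0.002 toolx vs own x deg 0.21
```

The stop is hard: about 24 N at nearly the same place as before. The handle reads 1.5 mm short in own x, and allowing for that the tab is at about -50, which is fully in. I back off and hand in.

>>> step_arm(targets="-6 0 0 0;-14 0 0 0;-28 0 0 0;-42 0 0 0;-50 0 -25 0;-60 0 -60 0;-70 0 -80 0;-70 0 -80 0;-70 0 -80 0;-70 0 -80 0")

```text
t: 14.5
tcp_pos: [0.4547, 0.0669, 0.1668]
tool_rot: [0.987, 0.164, -0.0, -0.0]
force: [-0.2, -0.3, -0.5]
finger_gap: 0.001
gripper_force: 0.0
```

```bash
python3 go.py; python3 - <<'E'
from h import *
from fit import blob
from go import w2own
S=save("scene","s6");D=save("side","d6")
for c,im,hn,tn in(("scene",S,(315,261),(331,261)),("side",D,(302,212),(296,224))):
  for k,near,z in(("red",hn,.093),("yel",tn,.083)): print(k,w2own(at_z(c,blob(c,im,k,np.array(near),7),z)))
print(manip.sign_off())
E
```

```text
t 14.5 own [-122.1   26.6  166.8] F [-0.2 -0.3 -0.5] gap 0.001 toolx vs own x deg -0.0
scene red [(np.int32(267), array([314.9, 260.8]))]
red [-31.8714  46.5645  93.    ]
scene yel [(np.int32(59), array([331.2, 261.2]))]
yel [-51.4593  23.7865  83.    ]
side red [(np.int32(177), array([301.6, 212. ]))]
red [-31.1103  49.7831  93.    ]
side yel [(np.int32(82), array([296. , 224.1]))]
yel [-50.8491  29.4668  83.    ]
the job is handed in; nothing more can be done
None
```

The lever is fully home at the second stop, the lock bolt is pushed in behind it to its hard stop, the bystanders show no clear movement, and the job is handed in at about 14.5 s; sign-off returned no verdict.

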